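# Make up two sample sets in divided trays

## Robot

A 7-joint arm with a two-finger parallel gripper is mounted at the origin on the work surface. World frame = base frame: x ahead of the robot, y to its left, z up, the work surface at z = 0. Lengths are in mm, angles in rad, forces in N, time in s.
With the tool pointing down it reaches from about 375 to 925 mm from the base axis. Payload 3.1 kg.
Tool frame: the origin (TCP) lies on the front face of the gripper's body, between the roots of the fingers; the fingertips stand 73 mm ahead of it and the grasp point (between the pads) lies 54 mm ahead of it; x points along the fingers, z is the direction in which the jaws open and shut, and the axes are right-handed (so a half turn about x gives the same grasp; the last joint's range is limited). The gripper opens to 85 mm and grips with 20 to 120 N. Pads are 22 mm wide; open, the fingers measure 114 mm over their backs; the gripper's body (76 mm by 85 mm) begins 54 mm behind the grasp point. The pads swing forward as they close: fully open they stand 13 mm farther back than shut.
Start: joints at [-1.198, 0.383, 0.044, 1.598, -0.018, 1.161, -0.05], TCP at [294.821, 579.297, 303.869] pointing down, gripper open.
Joint ranges: [-2.61, 2.61], [-0.41, 2.15], [-1.48, 1.57], [0, 2.5], [-1.57, 4.71], [0.05, 1.97], [-2.85, 2.85]. Speed limits (rad/s): [2.79, 2.79, 3.14, 3.14, 3.14, 3.14, 3.14].

## Interface

Orientations are given as a unit quaternion [x, y, z, w].
In Python, from station import readout, cams, env gives the robot as it stands.
- The arm moves only by the tool step_arm, never from a script. Its argument "commands" is a list that holds one entry, the list of rows, each a list of 7 numbers: the shift along the world's x, y, z in cm, then the turn, a rotation vector about the world's x, y, z in degrees, then the opening, from 0 (shut) to 1 (fully open). A call has 1 to 10 rows; each row is the pose to reach, as a shift and turn from the pose commanded when the call began; what a row does not reach only later rows make up. A row lasts 1/12 s, in which the tool goes at most 41.7 mm and 7.16 degrees, less where a joint would pass 70% of its speed; a pose out of reach is approached as far as the arm can. A call with a gripper value outside its range is refused whole. The fingers move at their own pace and stop on an object; "force" is the grip in N (left out, the last holds). Time passes only in rows, so rows that repeat a pose let the fingers close. It gives the time, the measured TCP pose, the force and the opening at its end, in the units of the state.
- readout.sense(): the state, without advancing time (a new reading comes with each control period).
- cams.camera(name): name is "side" or "top" or "wrist"; returns a dict with "pixels" (480x640x3 uint8, red, green, blue), "fx", "fy", "cx", "cy" (pixels), "R" (3x3) and "t" (3): a world point X has camera coordinates R X + t. Camera axes: x right, y down, z forward; pixel columns grow to the right and rows downward; lengths in mm; the calibration is good to about 2 mm. A picture is of the moment at which its call begins. There is no depth.
- env.job_done(): hands the job in, once; it reports no verdict.
The state is a dict: "t": time; "q": joint angles; "joint_vel": joint speeds; "joint_torque": joint torques, N m; "eef_pos": TCP position; "tool_rot": TCP orientation; "force": force on the tool from outside, world axes, zero at the start; "torque": the same for the moment, N m; "finger_gap": opening from 0.0 (shut) to 1.0 (fully open).
Only numpy, scipy, OpenCV 4.12 (cv2) and the standard library are available. Lean on these libraries where they do the work, as an engineer would, in place of code of your own. Each camera call takes 0.05 s, during which the arm holds its last target. There are 200 camera calls.

## Task

Make up the two sample sets: the blue three-cell tray takes the bottles with the white, red and black caps, and the grey two-cell tray takes the bottles with the yellow and blue caps, one bottle standing upright on the floor of each cell (any cell of the right tray). Set each bottle down gently without dropping it or knocking any over. Leave the green-capped bottle, the beaker and the mixer where they stand.

Things in the scene. Friction and masses are not known exactly. Their poses are not given: they have to be found in the camera images.
- bottle_white: Sample bottle of amber glass with a white cap and a blank paper band. Loose, about 90 g, standing upright. Round body 36 mm in diameter up to 56 mm, sloping shoulder, cap 28 mm in diameter from 67 to 90 mm above the base (total height 90). Origin: centre of the underside; z up along the bottle.
- bottle_red: Sample bottle of amber glass with a red cap and a blank paper band. Loose, about 90 g, standing upright. Round body 36 mm in diameter up to 56 mm, sloping shoulder, cap 28 mm in diameter from 67 to 90 mm above the base (total height 90). Origin: centre of the underside; z up along the bottle.
- bottle_black: Sample bottle of green glass with a black cap and a blank paper band. Loose, about 90 g, standing upright. Round body 36 mm in diameter up to 56 mm, sloping shoulder, cap 28 mm in diameter from 67 to 90 mm above the base (total height 90). Origin: centre of the underside; z up along the bottle.
- bottle_yellow: Sample bottle of amber glass with a yellow cap and a blank paper band. Loose, about 90 g, standing upright. Round body 36 mm in diameter up to 56 mm, sloping shoulder, cap 28 mm in diameter from 67 to 90 mm above the base (total height 90). Origin: centre of the underside; z up along the bottle.
- bottle_blue: Sample bottle of green glass with a blue cap and a blank paper band. Loose, about 90 g, standing upright. Round body 36 mm in diameter up to 56 mm, sloping shoulder, cap 28 mm in diameter from 67 to 90 mm above the base (total height 90). Origin: centre of the underside; z up along the bottle.
- bottle_green: Sample bottle of amber glass with a green cap and a blank paper band. Loose, about 90 g, standing upright. Round body 36 mm in diameter up to 56 mm, sloping shoulder, cap 28 mm in diameter from 67 to 90 mm above the base (total height 90). Origin: centre of the underside; z up along the bottle.
- tray_blue: Blue open tray with three cells, 184 x 64 x 40 mm, fixed to the bench, standing flat. Cells are 56 by 56 mm inside, in one row along the tray's x axis; walls and dividers are 4 mm thick and their tops 40 mm above the bench; the cells' floor is 4 mm above the bench. Origin: centre of the underside. Cell centres lie at x = -60, 0 and +60 mm, y = 0 in the tray's frame.
- tray_grey: Grey open tray with two cells, 124 x 64 x 40 mm, fixed to the bench, standing flat. Cells are 56 by 56 mm inside, in one row along the tray's x axis; walls and dividers are 4 mm thick and their tops 40 mm above the bench; the cells' floor is 4 mm above the bench. Origin: centre of the underside. Cell centres lie at x = -30 and +30 mm, y = 0 in the tray's frame.
- beaker: Bystander beyond the bottles: white plastic beaker, 66 mm across the rim, 75 mm tall, loose. Origin: centre of the underside.
- mixer: Bystander beyond the bottles: grey box-shaped tube mixer, 100 x 90 mm, with a black rubber cup on top, 77 mm tall overall, loose, 1.6 kg. Origin: centre of the underside.

How it is judged:
By the outcome, as a careful person would: the job done as asked, in the order asked, and still so for the second after the job is handed in, with the robot touching nothing.
It also fails if it takes over 109 s, if anything falls off the work surface, if the arm or the gripper's body presses on something with over 40 N, if the wrist force passes 120 N, or if a joint passes its speed limit or range.

## Working session

There is one attempt and no reset: what is moved stays moved. The work goes in short steps, Python scripts to look and compute and a tool call to move; the robot and the scene stay as the last step left them, time stands still between calls to the robot, and variables do not carry over. Pictures are saved under pics/ and viewed, about 12 in all and at most 16, crops included, and the job is handed in when it is done.

Besides the shell and the picture viewer there is one more tool, called after ">>>" as name([rows], argument=value, ...), one row to a line, values as JSON. step_arm: Moves the arm, as the interface text tells. Its arguments: {"type":"object","properties":{"commands":{"type":"array"},"force":{"type":"number"}},"required":["commands"]}

```bash
ls; mkdir -p pics; python3 - <<'E'
from station import readout, cams, env
import cv2
s=readout.sense(); print({k:s[k] for k in("t","eef_pos","tool_rot","force","finger_gap")})
for n in("side","top"):
    c=cams.camera(n); cv2.imwrite(f"pics/{n}0.png",c["pixels"][:,:,::-1]); print(n,c["fx"],c["cx"],c["cy"],c["R"],c["t"])
E
```

```text
pics
{'t': 0.0, 'eef_pos': array([294.51052838, 578.60009418, 302.45922541]), 'tool_rot': array([-0.3701358 ,  0.60359868,  0.36907419,  0.60204017]), 'force': array([-0.12019768,  0.06917719,  0.18298058]), 'finger_gap': 1.0007557726954635}
side 433.655283146003 314.52352307769127 243.16953544482948 [[ 0.92821805 -0.37181137 -0.01294423]
 [-0.25271519 -0.60459966 -0.75537692]
 [ 0.27303165  0.70442569 -0.6551627 ]] [-564.77143326  177.15423801  501.70236723]
top 562.7243783010949 313.2727833380963 235.00307797289463 [[ 0.00540649 -0.99991091  0.01220426]
 [-0.99222416 -0.00688173 -0.1242733 ]
 [ 0.12434622 -0.01143748 -0.99217297]] [-15.10519962 635.61398381 791.81211935]
```

View pics/top0.png

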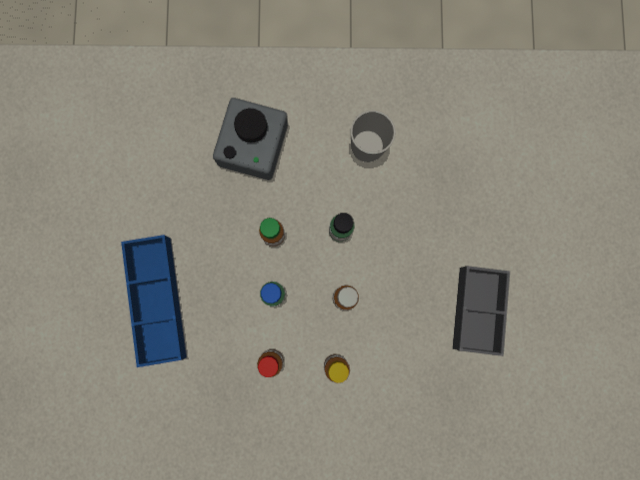

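View pics/side0.png

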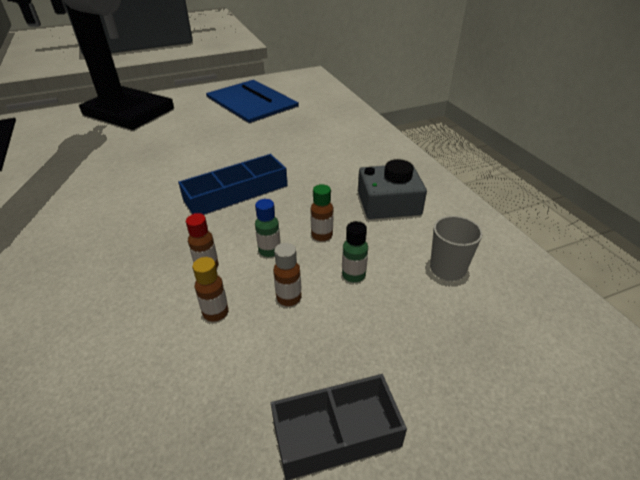

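Both views show everything. In the top view the caps are at green (270,228), black (343,223), blue (271,294), white (348,297), red (268,367) and yellow (339,372), with the blue tray at (154,300) and the grey tray at (482,310). Next I'll triangulate the caps and zoom in on the trays.

```bash
cat > h.py <<'E'
import numpy as np, cv2
def P(c): return np.array([[c["fx"],0,c["cx"]],[0,c["fy"],c["cy"]],[0,0,1]])@np.c_[c["R"],c["t"]]
def tri(c1,p1,c2,p2):
    X=cv2.triangulatePoints(P(c1),P(c2),np.float64(p1).reshape(-1,2).T,np.float64(p2).reshape(-1,2).T); return (X[:3]/X[3]).T
def proj(c,X):
    u=P(c)@np.r_[np.float64(X),1]; return u[:2]/u[2]
def onz(c,p,z):  # ray at height z
    d=c["R"].T@np.array([(p[0]-c["cx"])/c["fx"],(p[1]-c["cy"])/c["fy"],1]); o=-c["R"].T@c["t"]
    return o+d*(z-o[2])/d[2]
E
python3 - <<'E'
from h import *
from station import readout, cams
from scipy.spatial.transform import Rotation as Ro
T=cams.camera("top");S=cams.camera("side")
names="green black blue white red yellow".split()
tp=[(270,227),(343,221),(271,293),(348,297),(268,367),(339,373)]
sp=[(321,190),(356,230),(265,205),(286,250),(197,219),(205,264)]
for n,x,a,b in zip(names,tri(T,tp,S,sp),tp,sp): print(n,x.round(1),'top@90',onz(T,a,90).round(1)[:2],'side@90',onz(S,b,90).round(1)[:2])
print('tops cam',-T["R"].T@T["t"],-S["R"].T@S["t"])
print(Ro.from_quat(readout.sense()["tool_rot"]).as_matrix().round(3))
im=np.zeros((600,800,3),np.uint8)
t=T["pixels"];s=S["pixels"]
def put(src,x,y,w,h,k,X,Y): im[Y:Y+h*k,X:X+w*k]=cv2.resize(src[y:y+h,x:x+w],None,fx=k,fy=k,interpolation=cv2.INTER_CUBIC)
put(t,115,230,80,140,4,0,0); put(t,450,260,65,100,4,330,0)
put(s,175,150,115,62,4,330,410); 
cv2.imwrite("pics/z1.png",im[:,:,::-1])
im[:]=0; put(s,265,370,150,110,5,0,0); cv2.imwrite("pics/z2.png",im[:,:,::-1])
E
```

```text
green [640.5  49.8  86.7] top@90 [640.2  49.6] side@90 [638.3  45.4]
black [650.  -52.2  82.6] top@90 [649.3 -51.9] side@90 [645.  -60.1]
blue [549.8  46.9  86.1] top@90 [549.   46.8] side@90 [549.7  41.3]
white [545.1 -59.1  87.7] top@90 [544.1 -58.6] side@90 [546. -62.]
red [451.1  49.3  88.2] top@90 [449.8  49.4] side@90 [453.3  46.3]
yellow [443.7 -46.5  89.2] top@90 [442.3 -46.3] side@90 [446.1 -48. ]
tops cam [532.29437678  -1.67339685 864.78877884] [ 432.01998006 -456.29308589  455.20436921]
[[-0.001 -0.891  0.454]
 [-0.002  0.454  0.891]
 [-1.    -0.    -0.002]]Traceback (most recent call last):
  File "<stdin>", line 15, in <module>
  File "<stdin>", line 13, in put
ValueError: could not broadcast input array from shape (248,460,3) into shape (190,460,3)
```

```bash
python3 - <<'E'
from h import *
from station import cams
t=cams.camera("top")["pixels"];s=cams.camera("side")["pixels"]
im=np.zeros((600,800,3),np.uint8)
def put(src,x,y,w,h,k,X,Y): im[Y:Y+h*k,X:X+w*k]=cv2.resize(src[y:y+h,x:x+w],None,fx=k,fy=k,interpolation=cv2.INTER_CUBIC)
put(t,115,230,80,140,4,0,0); put(t,450,260,65,100,4,330,0)
cv2.imwrite("pics/z1.png",im[:,:560][:,:,::-1])
im[:]=0; put(s,265,370,150,110,3,0,0); put(s,175,150,115,62,4,0,340); cv2.imwrite("pics/z2.png",im[:,:470][:,:,::-1])
E
```

```text
(no output)
```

View pics/z1.png

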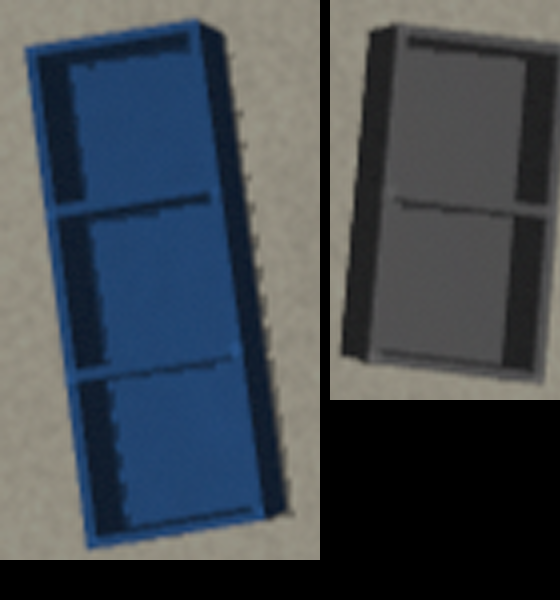

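View pics/z2.png

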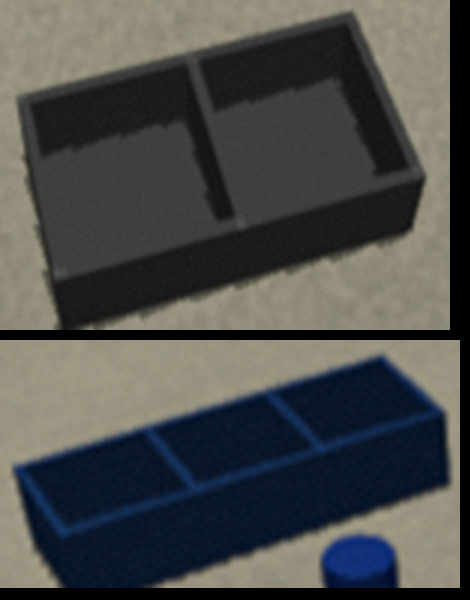

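Rim corners show clearly in both views: blue in zoom pixels TL(26,48), TR(200,20), BR(264,520), BL(89,549), and grey likewise. I'll triangulate the trays from these.

```bash
python3 - <<'E'
from h import *
from station import cams
T=cams.camera("top");S=cams.camera("side")
A=np.array
bt=A([(26,48),(200,20),(264,520),(89,549)])/4+[115,230]-.375
gt=A([(69,24),(244,44),(215,382),(40,362)])/4+[450,260]-.375
bs=A([(383,16),(443,72),(65,193),(16,128)])/4+[175,150]-.375
gs=A([(352,13),(423,176),(58,275),(20,98)])/3+[265,370]-.33
for n,t,s,offs in(("blue",bt,bs,(60,0,-60)),("grey",gt,gs,(30,-30))):
    X=tri(T,t,S,s); print(n,X.round(1).tolist())
    for nm,X in(("tri",X),("top40",A([onz(T,p,40) for p in t])),("side40",A([onz(S,p,40) for p in s]))):
        c=X.mean(0); v=(X[0]+X[1]-X[2]-X[3])/2; L=np.hypot(*v[:2]); u=v[:2]/L; w=np.linalg.norm((X[0]+X[3]-X[1]-X[2])/2)
        print(nm,c.round(1),'yaw',np.degrees(np.arctan2(u[1],u[0])).round(1),'LW',L.round(1),w.round(1),[(c[:2]+o*u).round(1).tolist() for o in offs])
# refined caps in top view by hsv blobs
hsv=cv2.cvtColor(T["pixels"],cv2.COLOR_RGB2HSV)
for n,(x,y) in dict(green=(270,227),blue=(271,293),red=(268,367),yellow=(339,373),white=(348,297),black=(343,221)).items():
    r=hsv[y-14:y+15,x-14:x+15].astype(int); h0=hsv[y,x].astype(int)
    d=np.abs(r-h0); d[...,0]=np.minimum(d[...,0],180-d[...,0])
    m=((d[...,0]<8)&(d[...,1]<70)&(d[...,2]<90)) if n not in("white","black") else ((d[...,1]<40)&(d[...,2]<40) if n=="white" else (d[...,2]<22))
    k,l,st,ce=cv2.connectedComponentsWithStats(m.astype(np.uint8)); i=l[14,14]
    p=ce[i]+[x-14,y-14]; print(n,st[i].tolist(),p.round(1),onz(T,p,88)[:2].round(1))
E
```

```text
blue [[624.8, 271.8, 37.2], [634.7, 207.9, 39.3], [455.4, 177.9, 39.8], [444.5, 240.8, 37.3]]
tri [539.9 224.6  38.4] yaw 9.6 LW 182.4 64.3 [[599.0, 234.7], [539.9, 224.6], [480.7, 214.6]]
top40 [539.2 224.2  40. ] yaw 9.6 LW 182.7 63.6 [[598.4, 234.2], [539.2, 224.2], [480.0, 214.2]]
side40 [540.4 221.7  40. ] yaw 9.7 LW 180.4 60.3 [[599.6, 231.7], [540.4, 221.7], [481.3, 211.6]]
grey [[592.1, -237.9, 39.0], [584.4, -301.2, 41.8], [463.4, -286.0, 42.7], [470.1, -223.9, 39.3]]
tri [ 527.5 -262.3   40.7] yaw -6.9 LW 122.4 63.1 [[557.3, -265.8], [497.7, -258.7]]
top40 [ 527.2 -262.5   40. ] yaw -6.8 LW 123.1 64.2 [[557.0, -266.0], [497.4, -258.9]]
side40 [ 528.1 -262.2   40. ] yaw -6.9 LW 121.4 61.6 [[557.8, -265.8], [498.3, -258.6]]
green [4, 5, 20, 20, 301] [269.5 227.6] [639.6  50.4]
blue [4, 4, 20, 20, 320] [270.5 292.8] [549.4  47.6]
red [4, 2, 21, 22, 356] [268.  366.1] [450.8  49.6]
yellow [3, 2, 21, 22, 361] [337.9 371.5] [444.1 -44.9]
white [0, 0, 29, 29, 617] [349.9 296.4] [545.  -61.4]
black [4, 6, 20, 21, 326] [342.8 223. ] [646.8 -51.8]
```

Tray cells are known to about 2 mm and rim and cap heights agree with the text. Moving to above the red bottle, jaws along world y.

>>> step_arm([
  [[1, -3.3, -0.3, 0, 0, 2, 0.65], [2, -6.8, -0.7, 0, 0, 4, 0.65], [3, -10.3, -1, 0, 0, 6, 0.65], [4, -13.8, -1.4, 0, 0, 8, 0.65], [5, -17.3, -1.7, 0, 0, 10, 0.65], [6.1, -20.8, -2.1, 0, 0, 12, 0.65], [7.2, -24.3, -2.5, 0, 0, 14, 0.65], [8.2, -27.8, -2.9, 0, 0, 16, 0.65], [9.2, -31.3, -3.2, 0, 0, 18, 0.65], [10.2, -34.8, -3.6, 0, 0, 20, 0.65]],
], force=40)

```text
t: 1.23
eef_pos: [397.2, 229.6, 268.2]
tool_rot: [-0.469, 0.529, 0.469, 0.529]
force: [-0.4, -0.3, -0.1]
finger_gap: 0.657
```

>>> step_arm([
  [[1.1, -3.6, -0.4, 0, 0, 1.5, 0.65], [2.2, -7.2, -0.8, 0, 0, 3, 0.65], [3.3, -11, -1.2, 0, 0, 4.5, 0.65], [4.4, -14.5, -1.6, 0, 0, 6, 0.65], [5.2, -17.3, -1.8, 0, 0, 7, 0.65], [5.4, -18.2, -1.8, 0, 0, 7, 0.65], [5.4, -18.2, -1.8, 0, 0, 7, 0.65], [5.4, -18.2, -1.8, 0, 0, 7, 0.65]],
])

```text
t: 1.9
eef_pos: [450.8, 49.7, 250.1]
tool_rot: [-0.5, 0.5, 0.5, 0.5]
force: [-1.1, 0.1, -0.4]
finger_gap: 0.652
```

```bash
python3 - <<'E'
from h import *
from station import readout, cams
from scipy.spatial.transform import Rotation as Ro
s=readout.sense();print(s["t"],s["eef_pos"],s["q"],s["force"],s["finger_gap"]);print(Ro.from_quat(s["tool_rot"]).as_matrix().round(3))
W=cams.camera("wrist");cv2.imwrite("pics/w1.png",W["pixels"][:,:,::-1])
for n,p in dict(red=(450.5,49.5,90),blue=(549.5,47.2,90),yellow=(443.5,-46,90),tcp=tuple(s["eef_pos"]-[0,0,140])).items(): print(n,proj(W,p).round(1))
E
```

```text
1.9 [450.84680261  49.74299975 250.06672521] [-0.57475917  0.06391467  0.38922854  2.12204763 -0.03061595  0.96026348
  1.4015159 ] [-1.05993986  0.10317076 -0.39761195] 0.6517154731494577
[[ 0.    -1.     0.001]
 [ 0.001  0.001  1.   ]
 [-1.    -0.     0.001]]
red [322.1 247. ]
blue [319.3 372.3]
yellow [178.3 237. ]
tcp [322.4 257.6]
```

View pics/w1.png

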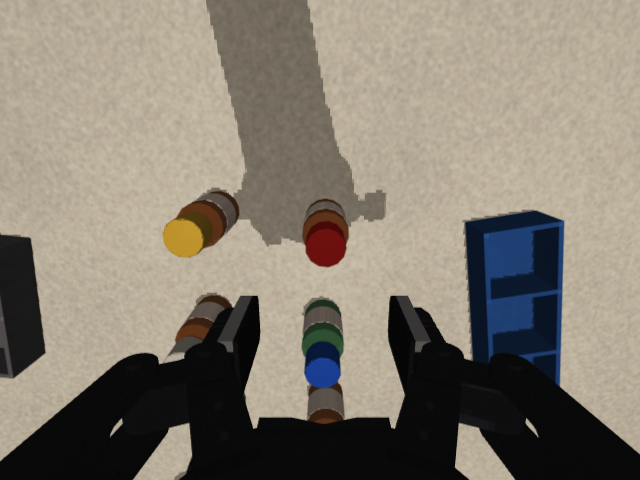

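The wrist view shows red at (326,247) against a prediction of (322,247), and the finger midpoint is at column 324. So the bottle is about 1.5 mm to +y. I'll go down with a 1 mm correction and grip the cap.

>>> step_arm([
  [[0, 0.1, -3, 0, 0, 0, 0.65], [0, 0.1, -6, 0, 0, 0, 0.65], [0, 0.1, -8.5, 0, 0, 0, 0.65], [0, 0.1, -10.2, 0, 0, 0, 0.65], [0, 0.1, -11, 0, 0, 0, 0.65], [0, 0.1, -11, 0, 0, 0, 0.55], [0, 0.1, -11, 0, 0, 0, 0.45], [0, 0.1, -11, 0, 0, 0, 0.38], [0, 0.1, -11, 0, 0, 0, 0.32], [0, 0.1, -11, 0, 0, 0, 0.25]],
], force=40)

```text
t: 2.78
eef_pos: [452.0, 50.9, 141.3]
tool_rot: [-0.501, 0.499, 0.5, 0.501]
force: [-0.4, 0.3, 3.2]
finger_gap: 0.31
```

>>> step_arm([
  [[0, 0, 0, 0, 0, 0, 0.2], [0, 0, 0, 0, 0, 0, 0.2], [0, 0, 0, 0, 0, 0, 0.2], [0, 0, 0, 0, 0, 0, 0.2]],
])

```text
t: 3.12
eef_pos: [452.1, 50.8, 141.3]
tool_rot: [-0.5, 0.499, 0.5, 0.501]
force: [-0.8, 0.8, 6.2]
finger_gap: 0.312
```

```bash
python3 - <<'E'
from h import *
from station import readout, cams
s=readout.sense();print(s["t"],s["eef_pos"],s["force"],s["finger_gap"])
t=cams.camera("side");S=t["pixels"][170:330,120:320];W=cams.camera("wrist")["pixels"]
cv2.imwrite("pics/g1.png",np.hstack([cv2.resize(S,(500,400)),cv2.resize(W[180:420,200:380],(300,400))])[:,:,::-1])
E
```

```text
3.1167 [452.1113412   50.82391216 141.31191729] [-0.81393783  0.77973123  6.20711031] 0.3117643376375987
```

View pics/g1.png

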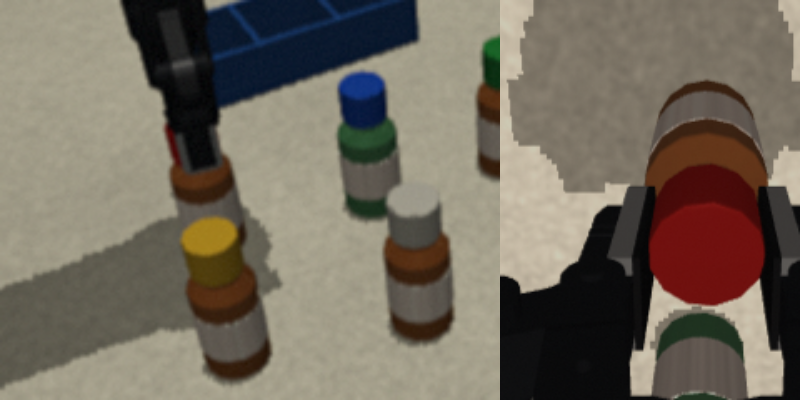

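Red is gripped by the cap (gap 0.31, about 26.5 mm) and upright. The 6 N upward force means the tips lightly touch the shoulder, so later grasps go 3 mm higher. Now lift and carry it to the near blue cell.

>>> step_arm([
  [[0, 0, 0.7, 0, 0, 0, 0.2], [0, 0, 2, 0, 0, 0, 0.2], [0, 0, 4.5, 0, 0, 0, 0.2], [0, 0, 7, 0, 0, 0, 0.2], [0, 0, 9, 0, 0, 0, 0.2], [0.2, 1.2, 10, 0, 0, 0, 0.2], [0.6, 3.5, 10, 0, 0, 0, 0.2], [1.1, 6, 10, 0, 0, 0, 0.2], [1.6, 8.7, 10, 0, 0, 0, 0.2], [2.1, 11.4, 10, 0, 0, 0, 0.2]],
])

```text
t: 4.05
eef_pos: [471.5, 164.6, 240.1]
tool_rot: [-0.5, 0.5, 0.5, 0.5]
force: [-0.4, -0.2, -1.8]
finger_gap: 0.312
```

>>> step_arm([
  [[0.4, 2.4, 0, 0, 0, 0, 0.2], [0.7, 4.2, 0, 0, 0, 0, 0.2], [0.8, 5, -0.3, 0, 0, 0, 0.2], [0.8, 5, -1.5, 0, 0, 0, 0.2], [0.8, 5, -3.2, 0, 0, 0, 0.2], [0.8, 5, -4.8, 0, 0, 0, 0.2], [0.8, 5, -6, 0, 0, 0, 0.2], [0.8, 5, -6.5, 0, 0, 0, 0.2]],
])

```text
t: 4.72
eef_pos: [478.0, 211.5, 172.0]
tool_rot: [-0.499, 0.503, 0.5, 0.498]
force: [-1.0, -0.1, -0.9]
finger_gap: 0.314
```

```bash
python3 - <<'E'
from h import *
from station import readout, cams
s=readout.sense();print(s["t"],s["eef_pos"],s["force"],s["finger_gap"])
t=cams.camera("side");S=t["pixels"][120:280,120:320];W=cams.camera("wrist")["pixels"]
cv2.imwrite("pics/p1.png",np.hstack([cv2.resize(S,(400,320)),cv2.resize(W[:,100:540],(400,436))[:320]])[:,:,::-1])
E
```

```text
4.7167 [478.0445425  211.4851095  171.98656264] [-0.98280445 -0.14791016 -0.9240028 ] 0.31353077354625775
```

View pics/p1.png

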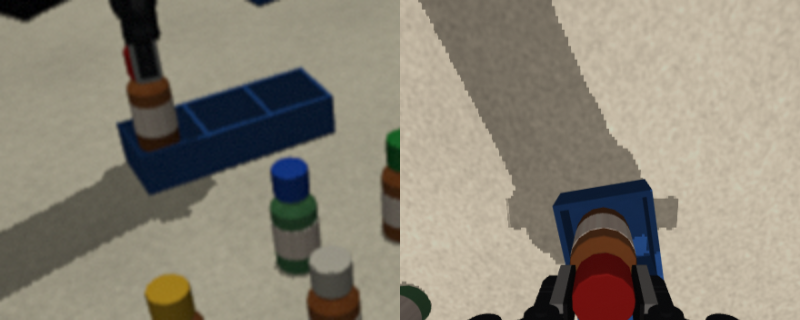

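>>> step_arm([
  [[0, 0, 0, 0, 0, 0, 0.2], [0, 0, 0, 0, 0, 0, 0.2]],
])

```text
t: 4.98
eef_pos: [480.6, 214.2, 175.7]
tool_rot: [-0.5, 0.499, 0.5, 0.501]
force: [0.1, -0.8, -0.5]
finger_gap: 0.315
```

```bash
python3 - <<'E'
from station import readout
from scipy.spatial.transform import Rotation as Ro
s=readout.sense();print(s["eef_pos"],s["q"],s["joint_vel"],s["force"],s["torque"]);print(Ro.from_quat(s["tool_rot"]).as_matrix().round(4))
E
```

```text
[480.57008435 214.21458572 175.71639265] [-0.73419395  0.31533925  0.27029979  2.01199486 -0.112789    0.82640917
  1.17053203] [-0.00187585 -0.0047552  -0.00328728 -0.00719067  0.0012941   0.00186289
  0.00038046] [ 0.08085275 -0.78314582 -0.54837847] [-0.05275656 -0.03828635  0.02813759]
[[ 1.6e-03 -1.0e+00  1.0e-04]
 [ 8.0e-04  1.0e-04  1.0e+00]
 [-1.0e+00 -1.6e-03  8.0e-04]]
```

That was only dynamic overshoot; it has settled at the cell centre. Lowering gently.

>>> step_arm([
  [[0, 0, -0.8, 0, 0, 0, 0.2], [0, 0, -1.6, 0, 0, 0, 0.2], [0, 0, -2.2, 0, 0, 0, 0.2], [0, 0, -2.6, 0, 0, 0, 0.2], [0, 0, -2.8, 0, 0, 0, 0.2], [0, 0, -2.9, 0, 0, 0, 0.2], [0, 0, -3, 0, 0, 0, 0.2], [0, 0, -3.05, 0, 0, 0, 0.2], [0, 0, -3.05, 0, 0, 0, 0.2]],
])

```text
t: 5.73
eef_pos: [480.0, 214.1, 145.5]
tool_rot: [-0.5, 0.5, 0.5, 0.5]
force: [-2.5, -0.8, 6.5]
finger_gap: 0.309
```

6.5 N of contact at 145.5 matches the expected floor. Release slowly, then rise.

>>> step_arm([
  [[0, 0, 0.05, 0, 0, 0, 0.3], [0, 0, 0.05, 0, 0, 0, 0.36], [0, 0, 0.05, 0, 0, 0, 0.45], [0, 0, 0.05, 0, 0, 0, 0.55], [0, 0, 0.05, 0, 0, 0, 0.65], [0, 0, 1.5, 0, 0, 0, 0.65], [0, 0, 4, 0, 0, 0, 0.65], [0, 0, 7, 0, 0, 0, 0.65], [0, 0, 9.5, 0, 0, 0, 0.65], [0, 0, 10.5, 0, 0, 0, 0.65]],
])

```text
t: 6.57
eef_pos: [481.8, 215.1, 253.2]
tool_rot: [-0.501, 0.498, 0.5, 0.502]
force: [0.5, 1.4, 1.1]
finger_gap: 0.65
```

>>> step_arm([
  [[0.5, -2, 0, 0, 0, 0, 0.65], [1.3, -5.5, 0, 0, 0, 0, 0.65], [2.2, -9.3, 0, 0, 0, 0, 0.65], [3.1, -13.1, 0, 0, 0, 0, 0.65], [4, -16.9, 0, 0, 0, 0, 0.65], [4.9, -20.7, 0, 0, 0, 0, 0.65], [5.7, -24, 0, 0, 0, 0, 0.65], [6.3, -26.3, 0, 0, 0, 0, 0.65], [6.5, -27.3, 0, 0, 0, 0, 0.65], [6.5, -27.3, 0, 0, 0, 0, 0.65]],
])

```text
t: 7.4
eef_pos: [544.5, -62.1, 248.9]
tool_rot: [-0.499, 0.502, 0.498, 0.501]
force: [0.1, 0.3, 0.1]
finger_gap: 0.651
```

```bash
python3 - <<'E'
from h import *
from station import readout, cams
s=readout.sense();print(s["eef_pos"])
W=cams.camera("wrist");S=cams.camera("side")["pixels"];cv2.imwrite("pics/w2.png",np.hstack([cv2.resize(W["pixels"],(480,360)),cv2.resize(S[120:300,120:280],(320,360))])[:,:,::-1])
for n,p in dict(white=(545,-59,90),black=(648,-52,90),blue=(549.5,47.2,90)).items(): print(n,proj(W,p).round(1)*.75)
E
```

```text
[544.54745017 -62.07202691 248.86778057]
white [245.775 186.6  ]
black [252.9   284.175]
blue [364.65  190.875]
```

View pics/w2.png

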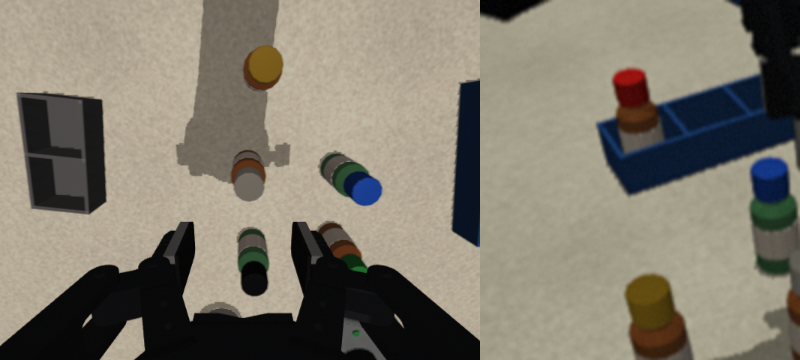

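Red stands in its cell. White shows at (248,186) against a prediction of (246,187), which is within 1–2 mm. Descend and grip.

>>> step_arm([
  [[0, 0, -3, 0, 0, 0, 0.65], [0, 0.05, -6, 0, 0, 0, 0.65], [0, 0.05, -8.5, 0, 0, 0, 0.65], [0, 0.05, -10, 0, 0, 0, 0.65], [0, 0.05, -10.6, 0, 0, 0, 0.65], [0, 0.05, -10.6, 0, 0, 0, 0.6], [0, 0.05, -10.6, 0, 0, 0, 0.5], [0, 0.05, -10.6, 0, 0, 0, 0.4], [0, 0.05, -10.6, 0, 0, 0, 0.34], [0, 0.05, -10.6, 0, 0, 0, 0.28]],
])

```text
t: 8.33
eef_pos: [546.2, -58.0, 145.1]
tool_rot: [-0.501, 0.499, 0.499, 0.501]
force: [-0.1, 1.5, 2.4]
finger_gap: 0.309
```

>>> step_arm([
  [[0, 0, 0, 0, 0, 0, 0.2], [0, 0, 0, 0, 0, 0, 0.2], [0, 0, 0, 0, 0, 0, 0.2], [0, 0, 0, 0, 0, 0, 0.2]],
])

```text
t: 8.67
eef_pos: [546.4, -58.0, 145.1]
tool_rot: [-0.501, 0.499, 0.499, 0.501]
force: [0.1, 1.6, 6.3]
finger_gap: 0.307
```

>>> step_arm([
  [[0, 0, 0.7, 0, 0, 0, 0.2], [0, 0, 2.2, 0, 0, 0, 0.2], [0, 0, 4.7, 0, 0, 0, 0.2], [0, 0, 7.5, 0, 0, 0, 0.2], [0, 0.3, 10, 0, 0, 0, 0.2], [0, 1.8, 11.5, 0, 0, 0, 0.2], [-0.1, 4.3, 12, 0, 0, 0, 0.2], [-0.1, 7.5, 12, 0, 0, 0, 0.2], [-0.2, 10.8, 12, 0, 0, 0, 0.2], [-0.2, 14.1, 12, 0, 0, 0, 0.2]],
])

```text
t: 9.5
eef_pos: [542.1, 83.3, 263.7]
tool_rot: [-0.5, 0.5, 0.5, 0.5]
force: [0.7, -0.2, -1.5]
finger_gap: 0.309
```

>>> step_arm([
  [[-0.1, 3.3, 0, 0, 0, 0, 0.2], [-0.1, 6.6, 0, 0, 0, 0, 0.2], [-0.2, 9.6, 0, 0, 0, 0, 0.2], [-0.2, 12, 0, 0, 0, 0, 0.2], [-0.3, 13.6, 0, 0, 0, 0, 0.2], [-0.3, 14.2, -0.7, 0, 0, 0, 0.2], [-0.3, 14.2, -2.2, 0, 0, 0, 0.2], [-0.3, 14.2, -4, 0, 0, 0, 0.2], [-0.3, 14.2, -5, 0, 0, 0, 0.2], [-0.3, 14.2, -5, 0, 0, 0, 0.2]],
])

```text
t: 10.33
eef_pos: [537.7, 222.4, 209.9]
tool_rot: [-0.499, 0.503, 0.5, 0.498]
force: [-0.2, -0.2, -0.7]
finger_gap: 0.309
```

```bash
python3 - <<'E'
from h import *
from station import readout, cams
s=readout.sense();print(s["t"],s["eef_pos"],s["force"],s["finger_gap"])
S=cams.camera("side")["pixels"][110:270,120:320];W=cams.camera("wrist")["pixels"]
cv2.imwrite("pics/p2.png",np.hstack([cv2.resize(S,(400,320)),cv2.resize(W[120:],(400,225)).repeat(1,0) if 0 else cv2.resize(W[100:420,120:520],(400,320))])[:,:,::-1])
E
```

```text
10.3333 [537.74206258 222.4071389  209.93810087] [-0.18804159 -0.16279323 -0.73027335] 0.30922232609371464
```

View pics/p2.png

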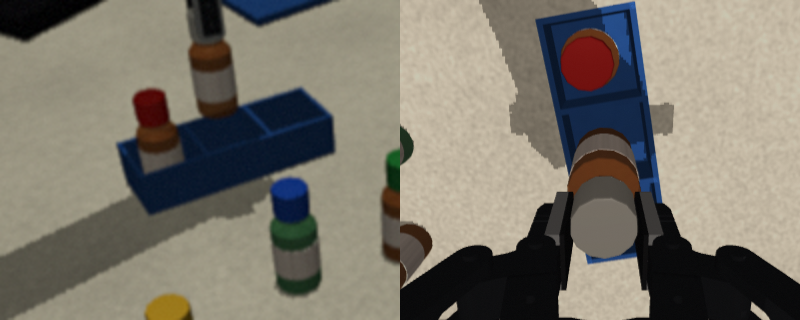

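White hangs upright over the middle cell, and red is well centred in its own. Lower.

>>> step_arm([
  [[0, 0, -1, 0, 0, 0, 0.2], [0, 0, -2.5, 0, 0, 0, 0.2], [0, 0, -4, 0, 0, 0, 0.2], [0, 0, -5.2, 0, 0, 0, 0.2], [0, 0, -5.9, 0, 0, 0, 0.2], [0, 0, -6.2, 0, 0, 0, 0.2], [0, 0, -6.3, 0, 0, 0, 0.2], [0, 0, -6.4, 0, 0, 0, 0.2], [0, 0, -6.45, 0, 0, 0, 0.2], [0, 0, -6.5, 0, 0, 0, 0.2]],
])

```text
t: 11.27
eef_pos: [540.4, 225.1, 149.1]
tool_rot: [-0.5, 0.499, 0.5, 0.5]
force: [-1.1, -0.8, 4.0]
finger_gap: 0.309
```

>>> step_arm([
  [[0, 0, -0.05, 0, 0, 0, 0.2], [0, 0, -0.05, 0, 0, 0, 0.2]],
])

```text
t: 11.43
eef_pos: [540.6, 225.1, 149.1]
tool_rot: [-0.5, 0.499, 0.5, 0.5]
force: [-0.9, -0.6, 4.0]
finger_gap: 0.308
```

>>> step_arm([
  [[0, 0, 0.05, 0, 0, 0, 0.3], [0, 0, 0.05, 0, 0, 0, 0.36], [0, 0, 0.05, 0, 0, 0, 0.45], [0, 0, 0.05, 0, 0, 0, 0.55], [0, 0, 0.05, 0, 0, 0, 0.65], [0, 0, 1.5, 0, 0, 0, 0.65], [0, 0, 4, 0, 0, 0, 0.65], [0, 0, 7, 0, 0, 0, 0.65], [0, 0, 9.2, 0, 0, 0, 0.65], [0, 0, 10.2, 0, 0, 0, 0.65]],
])

```text
t: 12.27
eef_pos: [541.6, 225.3, 253.4]
tool_rot: [-0.501, 0.498, 0.499, 0.502]
force: [0.3, 0.2, 0.4]
finger_gap: 0.647
```

>>> step_arm([
  [[0.8, -2, 0, 0, 0, 0, 0.65], [2.2, -5.6, 0, 0, 0, 0, 0.65], [3.6, -9.2, 0, 0, 0, 0, 0.65], [5, -12.8, 0, 0, 0, 0, 0.65], [6.4, -16.4, 0, 0, 0, 0, 0.65], [7.8, -20, 0, 0, 0, 0, 0.65], [9.2, -23.6, 0, 0, 0, 0, 0.65], [10.3, -26.4, 0, 0, 0, 0, 0.65], [10.8, -27.6, 0, 0, 0, 0, 0.65], [10.8, -27.6, 0, 0, 0, 0, 0.65]],
])

```text
t: 13.1
eef_pos: [647.8, -56.9, 249.2]
tool_rot: [-0.499, 0.503, 0.497, 0.501]
force: [-0.5, -0.4, 0.2]
finger_gap: 0.646
```

```bash
python3 - <<'E'
from h import *
from station import readout, cams
s=readout.sense();print(s["eef_pos"])
W=cams.camera("wrist");S=cams.camera("side")["pixels"];cv2.imwrite("pics/w3.png",np.hstack([cv2.resize(W["pixels"],(480,360)),cv2.resize(S[120:300,120:280],(320,360))])[:,:,::-1])
for n,p in dict(black=(648,-52,90),green=(640.5,50,90),blue=(549.5,47.2,90)).items(): print(n,proj(W,p).round(1)*.75)
E
```

```text
[647.7666971  -56.91860824 249.15517086]
black [248.1 186.3]
green [363.975 177.6  ]
blue [375.075  65.775]
```

View pics/w3.png

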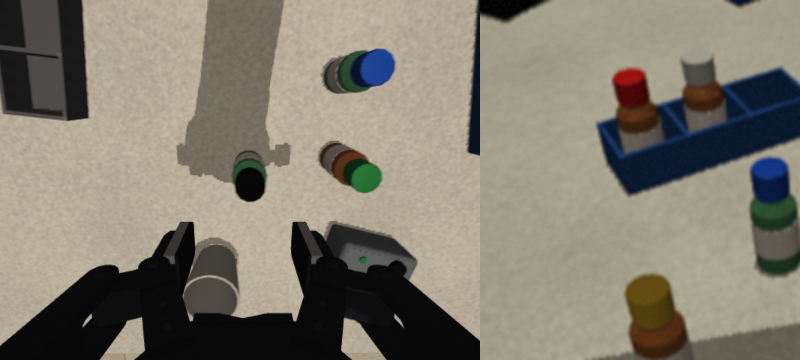

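White stands in the middle cell. Black is at (250,185) against a prediction of (248,186). Descend and grip.

>>> step_arm([
  [[0, 0, -3, 0, 0, 0, 0.65], [0, 0, -6, 0, 0, 0, 0.65], [0, 0, -8.5, 0, 0, 0, 0.65], [0, 0, -10, 0, 0, 0, 0.65], [0, 0, -10.6, 0, 0, 0, 0.65], [0, 0, -10.6, 0, 0, 0, 0.6], [0, 0, -10.6, 0, 0, 0, 0.5], [0, 0, -10.6, 0, 0, 0, 0.4], [0, 0, -10.6, 0, 0, 0, 0.34], [0, 0, -10.6, 0, 0, 0, 0.28]],
])

```text
t: 14.03
eef_pos: [649.3, -51.7, 146.1]
tool_rot: [0.501, -0.499, -0.499, -0.501]
force: [0.4, -0.9, 3.0]
finger_gap: 0.304
```

>>> step_arm([
  [[0, 0, 0, 0, 0, 0, 0.2], [0, 0, 0, 0, 0, 0, 0.2], [0, 0, 0, 0, 0, 0, 0.2], [0, 0, 0, 0, 0, 0, 0.2]],
])

```text
t: 14.37
eef_pos: [649.4, -51.7, 146.1]
tool_rot: [0.501, -0.499, -0.499, -0.501]
force: [-0.2, -1.4, 6.5]
finger_gap: 0.305
```

>>> step_arm([
  [[0, 0, 0.7, 0, 0, 0, 0.2], [0, 0, 2.2, 0, 0, 0, 0.2], [0, 0, 4.7, 0, 0, 0, 0.2], [0, 0, 7.5, 0, 0, 0, 0.2], [0, 0.3, 10, 0, 0, 0, 0.2], [-0.3, 1.8, 11.8, 0, 0, 0, 0.2], [-0.8, 4.5, 12.5, 0, 0, 0, 0.2], [-1.3, 7.7, 12.5, 0, 0, 0, 0.2], [-1.9, 11, 12.5, 0, 0, 0, 0.2], [-2.4, 14.3, 12.5, 0, 0, 0, 0.2]],
])

```text
t: 15.2
eef_pos: [623.1, 92.7, 270.0]
tool_rot: [-0.5, 0.5, 0.5, 0.5]
force: [-0.2, -0.1, -0.7]
finger_gap: 0.308
```

>>> step_arm([
  [[-0.6, 3.3, 0, 0, 0, 0, 0.2], [-1.1, 6.6, 0, 0, 0, 0, 0.2], [-1.6, 9.6, 0, 0, 0, 0, 0.2], [-2.1, 12.1, 0, 0, 0, 0, 0.2], [-2.4, 13.7, 0, 0, 0, 0, 0.2], [-2.5, 14.3, -0.7, 0, 0, 0, 0.2], [-2.5, 14.3, -2.2, 0, 0, 0, 0.2], [-2.5, 14.3, -4, 0, 0, 0, 0.2], [-2.5, 14.3, -5, 0, 0, 0, 0.2], [-2.5, 14.3, -5, 0, 0, 0, 0.2]],
])

```text
t: 16.03
eef_pos: [596.9, 232.5, 215.5]
tool_rot: [-0.499, 0.503, 0.5, 0.498]
force: [-0.1, -0.1, -1.5]
finger_gap: 0.308
```

>>> step_arm([
  [[0, 0, -1, 0, 0, 0, 0.2], [0, 0, -2.2, 0, 0, 0, 0.2], [0, 0, -3, 0, 0, 0, 0.2], [0, 0, -3, 0, 0, 0, 0.2], [0, 0, -3, 0, 0, 0, 0.2]],
])

```text
t: 16.45
eef_pos: [598.4, 234.6, 188.0]
tool_rot: [-0.5, 0.5, 0.5, 0.499]
force: [-0.8, -0.7, -1.3]
finger_gap: 0.304
```

```bash
python3 - <<'E'
from h import *
from station import readout, cams
s=readout.sense();print(s["t"],s["eef_pos"],s["force"],s["finger_gap"])
S=cams.camera("side")["pixels"][110:270,120:320];W=cams.camera("wrist")["pixels"]
cv2.imwrite("pics/p3.png",np.hstack([cv2.resize(S,(400,320)),cv2.resize(W[100:420,120:520],(400,320))])[:,:,::-1])
E
```

```text
16.45 [598.37388268 234.56562571 188.03624156] [-0.80895902 -0.74746017 -1.28439405] 0.30447641569345063
```

View pics/p3.png

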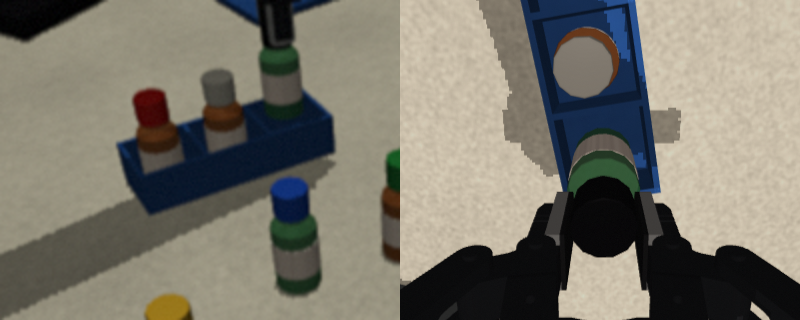

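Black is centred over the far cell. Lower and release.

>>> step_arm([
  [[0, 0, -0.8, 0, 0, 0, 0.2], [0, 0, -1.8, 0, 0, 0, 0.2], [0, 0, -2.7, 0, 0, 0, 0.2], [0, 0, -3.3, 0, 0, 0, 0.2], [0, 0, -3.6, 0, 0, 0, 0.2], [0, 0, -3.8, 0, 0, 0, 0.2], [0, 0, -3.9, 0, 0, 0, 0.2], [0, 0, -3.95, 0, 0, 0, 0.2], [0, 0, -4, 0, 0, 0, 0.2], [0, 0, -4, 0, 0, 0, 0.2]],
])

```text
t: 17.38
eef_pos: [599.3, 234.4, 150.4]
tool_rot: [-0.5, 0.5, 0.5, 0.5]
force: [-2.9, -2.0, 4.9]
finger_gap: 0.306
```

>>> step_arm([
  [[0, 0, -0.05, 0, 0, 0, 0.2], [0, 0, -0.05, 0, 0, 0, 0.2]],
])

```text
t: 17.55
eef_pos: [599.5, 234.4, 150.4]
tool_rot: [-0.5, 0.5, 0.5, 0.5]
force: [-2.8, -2.4, 7.8]
finger_gap: 0.309
```

>>> step_arm([
  [[0, 0, 0.05, 0, 0, 0, 0.3], [0, 0, 0.05, 0, 0, 0, 0.36], [0, 0, 0.05, 0, 0, 0, 0.45], [0, 0, 0.05, 0, 0, 0, 0.55], [0, 0, 0.05, 0, 0, 0, 0.65], [0, 0, 1.5, 0, 0, 0, 0.65], [0, 0, 4, 0, 0, 0, 0.65], [0, 0, 7, 0, 0, 0, 0.65], [0, 0, 9.2, 0, 0, 0, 0.65], [0, 0, 10.2, 0, 0, 0, 0.65]],
])

```text
t: 18.38
eef_pos: [601.0, 235.4, 255.6]
tool_rot: [-0.501, 0.497, 0.499, 0.503]
force: [0.0, -0.3, 0.1]
finger_gap: 0.651
```

>>> step_arm([
  [[-0.5, -1.9, 0, 0, 0, 0, 0.65], [-1.4, -5.3, 0, 0, 0, 0, 0.65], [-2.4, -9, 0, 0, 0, 0, 0.65], [-3.4, -12.8, 0, 0, 0, 0, 0.65], [-4.3, -16.3, 0, 0, 0, 0, 0.65], [-4.8, -18.2, 0, 0, 0, 0, 0.65], [-4.9, -18.7, 0, 0, 0, 0, 0.65], [-4.9, -18.7, 0, 0, 0, 0, 0.65], [-4.9, -18.7, 0, 0, 0, 0, 0.65]],
])

```text
t: 19.13
eef_pos: [550.1, 49.2, 250.5]
tool_rot: [-0.5, 0.499, 0.501, 0.5]
force: [-0.4, -0.2, 0.7]
finger_gap: 0.648
```

```bash
python3 - <<'E'
from h import *
from station import readout, cams
s=readout.sense();print(s["eef_pos"])
W=cams.camera("wrist");S=cams.camera("side")["pixels"];cv2.imwrite("pics/w4.png",np.hstack([cv2.resize(W["pixels"],(480,360)),cv2.resize(S[120:300,140:300],(320,360))])[:,:,::-1])
for n,p in dict(yellow=(443.5,-46,90),green=(640.5,50,90),blue=(549.5,47.2,90)).items(): print(n,proj(W,p).round(1)*.75)
E
```

```text
[550.0773139   49.16442458 250.49626517]
yellow [119.475  54.9  ]
green [242.625 271.95 ]
blue [239.625 184.8  ]
```

View pics/w4.png

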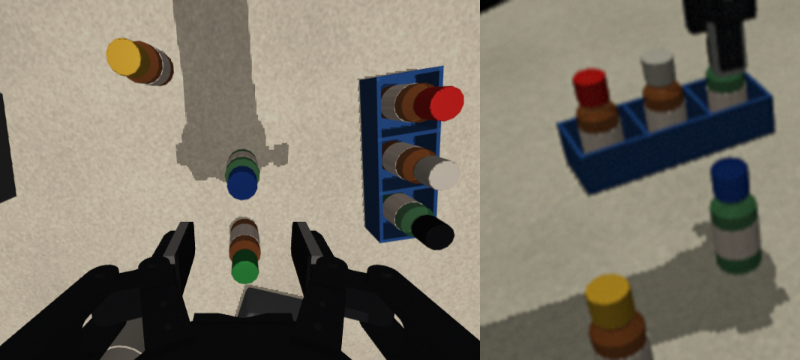

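All three blue-tray bottles stand upright. Blue is at (242,183) against a prediction of (240,185). Descend and grip.

>>> step_arm([
  [[0, 0, -3, 0, 0, 0, 0.65], [0, 0.05, -6, 0, 0, 0, 0.65], [0, 0.05, -8.5, 0, 0, 0, 0.65], [0, 0.05, -10, 0, 0, 0, 0.65], [0, 0.05, -10.7, 0, 0, 0, 0.65], [0, 0.05, -10.7, 0, 0, 0, 0.6], [0, 0.05, -10.7, 0, 0, 0, 0.5], [0, 0.05, -10.7, 0, 0, 0, 0.4], [0, 0.05, -10.7, 0, 0, 0, 0.34], [0, 0.05, -10.7, 0, 0, 0, 0.28]],
])

```text
t: 20.07
eef_pos: [551.2, 48.5, 145.1]
tool_rot: [-0.501, 0.499, 0.499, 0.501]
force: [0.3, 0.4, 3.2]
finger_gap: 0.306
```

>>> step_arm([
  [[0, 0, 0, 0, 0, 0, 0.2], [0, 0, 0, 0, 0, 0, 0.2], [0, 0, 0, 0, 0, 0, 0.2], [0, 0, 0, 0, 0, 0, 0.2]],
])

```text
t: 20.4
eef_pos: [551.3, 48.4, 145.0]
tool_rot: [-0.501, 0.499, 0.499, 0.501]
force: [0.2, 0.3, 6.6]
finger_gap: 0.306
```

>>> step_arm([
  [[0, 0, 0.7, 0, 0, 0, 0.2], [0, 0, 2.2, 0, 0, 0, 0.2], [0, 0, 4.7, 0, 0, 0, 0.2], [0, 0, 7.5, 0, 0, 0, 0.2], [0, -0.5, 9.5, 0, 0, 0, 0.2], [0.1, -2.5, 10, 0, 0, 0, 0.2], [0.2, -5.5, 10, 0, 0, 0, 0.2], [0.2, -8.8, 10, 0, 0, 0, 0.2], [0.3, -12.1, 10, 0, 0, 0, 0.2], [0.4, -15.4, 10, 0, 0, 0, 0.2]],
])

```text
t: 21.23
eef_pos: [552.8, -106.8, 243.2]
tool_rot: [-0.5, 0.5, 0.501, 0.5]
force: [-0.5, -0.0, -1.1]
finger_gap: 0.309
```

>>> step_arm([
  [[0.1, -3.3, 0, 0, 0, 0, 0.2], [0.2, -6.6, 0, 0, 0, 0, 0.2], [0.3, -9.9, 0, 0, 0, 0, 0.2], [0.3, -12.8, 0, 0, 0, 0, 0.2], [0.4, -15, 0, 0, 0, 0, 0.2], [0.4, -16, 0, 0, 0, 0, 0.2], [0.4, -16, -1, 0, 0, 0, 0.2], [0.4, -16, -2.5, 0, 0, 0, 0.2], [0.4, -16, -3.5, 0, 0, 0, 0.2], [0.4, -16, -3.5, 0, 0, 0, 0.2]],
])

```text
t: 22.07
eef_pos: [556.3, -261.8, 204.5]
tool_rot: [-0.498, 0.5, 0.504, 0.498]
force: [-0.7, 0.5, -1.5]
finger_gap: 0.306
```

>>> step_arm([
  [[0, 0, -1, 0, 0, 0, 0.2], [0, 0, -2, 0, 0, 0, 0.2], [0, 0, -2.3, 0, 0, 0, 0.2], [0, 0, -2.3, 0, 0, 0, 0.2], [0, 0, -2.3, 0, 0, 0, 0.2]],
])

```text
t: 22.48
eef_pos: [557.8, -265.6, 185.2]
tool_rot: [-0.5, 0.5, 0.5, 0.5]
force: [0.7, -0.8, -0.8]
finger_gap: 0.309
```

```bash
python3 - <<'E'
from h import *
from station import readout, cams
s=readout.sense();print(s["t"],s["eef_pos"],s["force"],s["finger_gap"])
S=cams.camera("side")["pixels"][270:480,240:460];W=cams.camera("wrist")["pixels"]
cv2.imwrite("pics/p4.png",np.hstack([cv2.resize(S,(400,382)),cv2.resize(W[100:480,120:520],(400,382))])[:,:,::-1])
E
```

```text
22.4833 [ 557.79561573 -265.58208611  185.18340395] [ 0.69126764 -0.84855946 -0.80779178] 0.30901897037102166
```

View pics/p4.png

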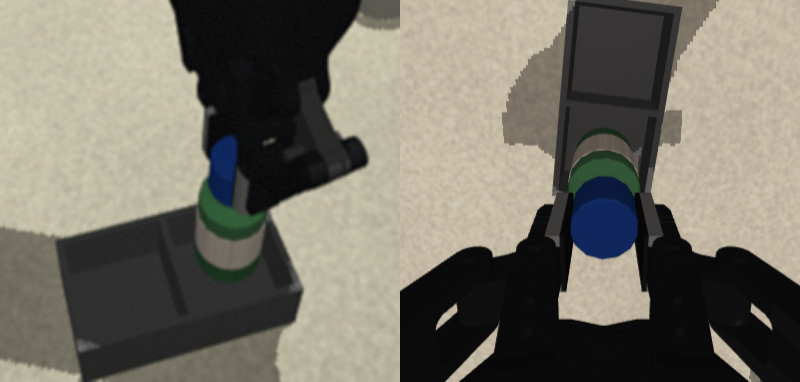

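Blue hangs upright over the far grey cell. Lower.

>>> step_arm([
  [[0, 0, -0.8, 0, 0, 0, 0.2], [0, 0, -1.7, 0, 0, 0, 0.2], [0, 0, -2.5, 0, 0, 0, 0.2], [0, 0, -3, 0, 0, 0, 0.2], [0, 0, -3.3, 0, 0, 0, 0.2], [0, 0, -3.45, 0, 0, 0, 0.2], [0, 0, -3.55, 0, 0, 0, 0.2], [0, 0, -3.65, 0, 0, 0, 0.2], [0, 0, -3.7, 0, 0, 0, 0.2], [0, 0, -3.7, 0, 0, 0, 0.2]],
])

```text
t: 23.42
eef_pos: [558.2, -265.9, 149.2]
tool_rot: [0.5, -0.5, -0.5, -0.5]
force: [-0.4, -0.5, 2.6]
finger_gap: 0.31
```

>>> step_arm([
  [[0, 0, -0.05, 0, 0, 0, 0.2], [0, 0, -0.05, 0, 0, 0, 0.2]],
])

```text
t: 23.58
eef_pos: [558.4, -266.0, 149.2]
tool_rot: [0.5, -0.5, -0.5, -0.5]
force: [-1.2, 1.1, 4.3]
finger_gap: 0.312
```

>>> step_arm([
  [[0, 0, 0.05, 0, 0, 0, 0.3], [0, 0, 0.05, 0, 0, 0, 0.36], [0, 0, 0.05, 0, 0, 0, 0.45], [0, 0, 0.05, 0, 0, 0, 0.55], [0, 0, 0.05, 0, 0, 0, 0.65], [0, 0, 1.5, 0, 0, 0, 0.65], [0, 0, 4, 0, 0, 0, 0.65], [0, 0, 7, 0, 0, 0, 0.65], [0, 0, 9.2, 0, 0, 0, 0.65], [0, 0, 10.2, 0, 0, 0, 0.65]],
])

```text
t: 24.42
eef_pos: [559.5, -267.1, 254.8]
tool_rot: [0.502, -0.499, -0.498, -0.501]
force: [-0.0, -0.2, 0.6]
finger_gap: 0.651
```

>>> step_arm([
  [[-1, 1.9, 0, 0, 0, 0, 0.65], [-2.6, 5, 0, 0, 0, 0, 0.65], [-4.3, 8.3, 0, 0, 0, 0, 0.65], [-6, 11.6, 0, 0, 0, 0, 0.65], [-7.7, 14.9, 0, 0, 0, 0, 0.65], [-9.4, 18.2, 0, 0, 0, 0, 0.65], [-10.8, 20.8, 0, 0, 0, 0, 0.65], [-11.4, 22, 0, 0, 0, 0, 0.65], [-11.4, 22, 0, 0, 0, 0, 0.65], [-11.4, 22, 0, 0, 0, 0, 0.65]],
])

```text
t: 25.25
eef_pos: [443.6, -45.2, 250.0]
tool_rot: [0.501, -0.499, -0.501, -0.5]
force: [-0.4, -0.6, 0.1]
finger_gap: 0.65
```

```bash
python3 - <<'E'
from h import *
from station import readout, cams
s=readout.sense();print(s["eef_pos"])
W=cams.camera("wrist");S=cams.camera("side")["pixels"];cv2.imwrite("pics/w5.png",np.hstack([cv2.resize(W["pixels"],(480,360)),cv2.resize(S[300:480,240:400],(320,360))])[:,:,::-1])
for n,p in dict(yellow=(443.5,-46,90)).items(): print(n,proj(W,p).round(1)*.75)
E
```

```text
[443.58056389 -45.23290521 250.00508381]
yellow [241.125 185.55 ]
```

View pics/w5.png

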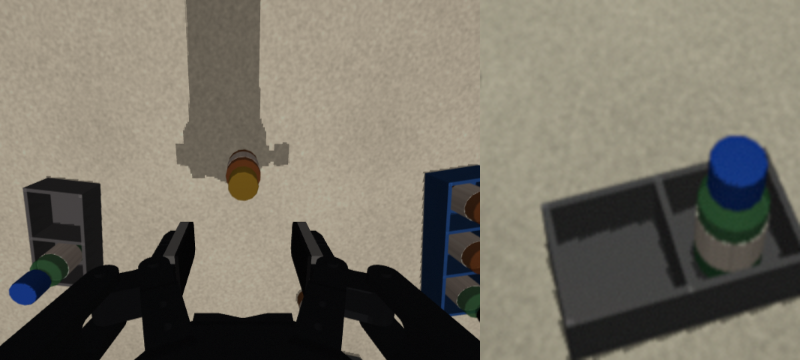

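Blue stands in the far grey cell. Yellow is at (243,185) against a prediction of (241,186). Descend and grip.

>>> step_arm([
  [[0, 0, -3, 0, 0, 0, 0.65], [0, 0.05, -6, 0, 0, 0, 0.65], [0, 0.05, -8.5, 0, 0, 0, 0.65], [0, 0.05, -10, 0, 0, 0, 0.65], [0, 0.05, -10.6, 0, 0, 0, 0.65], [0, 0.05, -10.6, 0, 0, 0, 0.6], [0, 0.05, -10.6, 0, 0, 0, 0.5], [0, 0.05, -10.6, 0, 0, 0, 0.4], [0, 0.05, -10.6, 0, 0, 0, 0.34], [0, 0.05, -10.6, 0, 0, 0, 0.28]],
])

```text
t: 26.18
eef_pos: [445.2, -45.2, 145.3]
tool_rot: [-0.501, 0.499, 0.499, 0.501]
force: [0.4, 0.2, 3.3]
finger_gap: 0.311
```

>>> step_arm([
  [[0, 0, 0, 0, 0, 0, 0.2], [0, 0, 0, 0, 0, 0, 0.2], [0, 0, 0, 0, 0, 0, 0.2], [0, 0, 0, 0, 0, 0, 0.2]],
])

```text
t: 26.52
eef_pos: [445.2, -45.2, 145.3]
tool_rot: [0.501, -0.499, -0.499, -0.501]
force: [-0.1, -0.2, 6.3]
finger_gap: 0.312
```

>>> step_arm([
  [[0, 0, 0.7, 0, 0, 0, 0.2], [0, 0, 2.2, 0, 0, 0, 0.2], [0, 0, 4.7, 0, 0, 0, 0.2], [0, 0, 7.5, 0, 0, 0, 0.2], [0.1, -0.5, 9.5, 0, 0, 0, 0.2], [0.6, -2.4, 10, 0, 0, 0, 0.2], [1.4, -5.4, 10, 0, 0, 0, 0.2], [2.2, -8.6, 10, 0, 0, 0, 0.2], [3, -11.8, 10, 0, 0, 0, 0.2], [3.8, -15, 10, 0, 0, 0, 0.2]],
])

```text
t: 27.35
eef_pos: [481.5, -196.1, 244.1]
tool_rot: [-0.5, 0.5, 0.501, 0.5]
force: [-0.6, 0.5, -1.0]
finger_gap: 0.308
```

>>> step_arm([
  [[0.8, -3.2, 0, 0, 0, 0, 0.2], [1.3, -5.2, 0, 0, 0, 0, 0.2], [1.6, -6.3, 0, 0, 0, 0, 0.2], [1.6, -6.3, -1, 0, 0, 0, 0.2], [1.6, -6.3, -2.8, 0, 0, 0, 0.2], [1.6, -6.3, -4.6, 0, 0, 0, 0.2], [1.6, -6.3, -5.8, 0, 0, 0, 0.2], [1.6, -6.3, -5.8, 0, 0, 0, 0.2], [1.6, -6.3, -5.8, 0, 0, 0, 0.2], [1.6, -6.3, -5.8, 0, 0, 0, 0.2]],
])

```text
t: 28.18
eef_pos: [498.2, -257.6, 186.3]
tool_rot: [0.501, -0.499, -0.5, -0.5]
force: [-0.6, -0.6, -1.2]
finger_gap: 0.308
```

```bash
python3 - <<'E'
from h import *
from station import readout, cams
s=readout.sense();print(s["t"],s["eef_pos"],s["force"],s["finger_gap"])
S=cams.camera("side")["pixels"][270:480,240:460];W=cams.camera("wrist")["pixels"]
cv2.imwrite("pics/p5.png",np.hstack([cv2.resize(S,(400,382)),cv2.resize(W[100:480,120:520],(400,382))])[:,:,::-1])
E
```

```text
28.1833 [ 498.24501932 -257.56429216  186.33601986] [-0.6343672  -0.63200129 -1.16762821] 0.3081661747245153
```

View pics/p5.png

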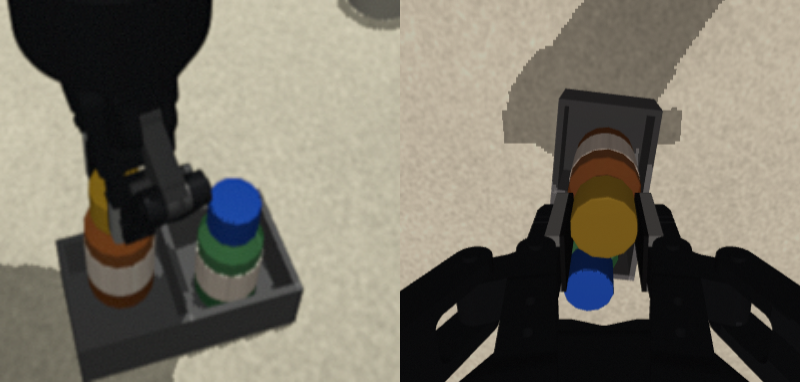

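Yellow is over the near grey cell with blue undisturbed. Lower and release.

>>> step_arm([
  [[0, -0.1, -0.8, 0, 0, 0, 0.2], [0, -0.1, -1.7, 0, 0, 0, 0.2], [0, -0.1, -2.5, 0, 0, 0, 0.2], [0, -0.1, -3, 0, 0, 0, 0.2], [0, -0.1, -3.3, 0, 0, 0, 0.2], [0, -0.1, -3.5, 0, 0, 0, 0.2], [0, -0.1, -3.6, 0, 0, 0, 0.2], [0, -0.1, -3.7, 0, 0, 0, 0.2], [0, -0.1, -3.75, 0, 0, 0, 0.2], [0, -0.1, -3.75, 0, 0, 0, 0.2]],
])

```text
t: 29.12
eef_pos: [498.2, -259.3, 149.5]
tool_rot: [-0.5, 0.5, 0.5, 0.5]
force: [-2.0, 0.6, 4.6]
finger_gap: 0.309
```

>>> step_arm([
  [[0, 0, -0.05, 0, 0, 0, 0.2], [0, 0, -0.05, 0, 0, 0, 0.2]],
])

```text
t: 29.28
eef_pos: [498.4, -259.3, 149.5]
tool_rot: [-0.5, 0.499, 0.5, 0.5]
force: [-1.9, 1.2, 6.9]
finger_gap: 0.31
```

>>> step_arm([
  [[0, 0, 0.05, 0, 0, 0, 0.3], [0, 0, 0.05, 0, 0, 0, 0.36], [0, 0, 0.05, 0, 0, 0, 0.45], [0, 0, 0.05, 0, 0, 0, 0.55], [0, 0, 0.05, 0, 0, 0, 0.65], [0, 0, 1.5, 0, 0, 0, 0.65], [0, 0, 4, 0, 0, 0, 0.65], [0, 0, 7, 0, 0, 0, 0.65], [0, 0, 9.5, 0, 0, 0, 0.65], [0, 0, 11, 0, 0, 0, 0.65]],
])

```text
t: 30.12
eef_pos: [498.9, -260.1, 260.8]
tool_rot: [0.501, -0.499, -0.499, -0.501]
force: [1.1, -0.9, -0.2]
finger_gap: 0.652
```

>>> step_arm([
  [[-2, 0, 2, 0, 0, 0, 0.65], [-4.5, 0, 4.5, 0, 0, 0, 0.65], [-7, 0, 7, 0, 0, 0, 0.65], [-9, 0, 9, 0, 0, 0, 0.65], [-10, 0, 10, 0, 0, 0, 0.65], [-10, 0, 10, 0, 0, 0, 0.65], [-10, 0, 10, 0, 0, 0, 0.65]],
])

```text
t: 30.7
eef_pos: [398.0, -259.4, 358.3]
tool_rot: [-0.501, 0.499, 0.499, 0.501]
force: [0.3, -0.3, 0.0]
finger_gap: 0.649
```

```bash
python3 - <<'E'
from h import *
from station import readout, cams
s=readout.sense();print(s["t"],s["eef_pos"],s["force"],s["finger_gap"])
S=cams.camera("side")["pixels"];T=cams.camera("top")["pixels"]
cv2.imwrite("pics/fin.png",np.hstack([cv2.resize(S[130:,150:500],(400,400)),cv2.resize(T[60:420,110:530],(400,400))])[:,:,::-1])
E
```

```text
30.7 [ 397.95589371 -259.37351354  358.26641981] [ 0.26800853 -0.30031472  0.02086677] 0.6491085733576033
```

View pics/fin.png

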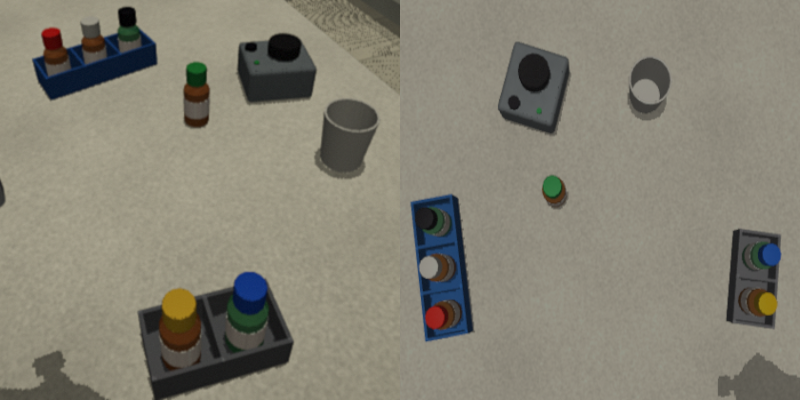

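Both views show all five bottles upright in the right cells, and green, beaker and mixer where they stood. Handing in.

```bash
python3 -c "
from station import env; print(env.job_done())"
```

```text
the job is handed in; nothing more can be done
None
```

The job is done and handed in at about 31 s. The blue tray holds the red, white and black bottles (near to far), and the grey tray holds yellow (near) and blue (far).

- **Placing:** I gripped each bottle by its cap, lowered it until I felt 4–8 N of floor contact and then released it. On each, the contact height matched the 4 mm cell floor to within about 0.5 mm.
- **Last check:** the final side and top pictures show all five bottles upright in their cells. The green-capped bottle, beaker and mixer look unmoved by eye, and the gripper was clear with no force on it.
- **Disagreements:** the wrist camera put the caps about 1–2 mm further to +y than the top and side cameras did, which is within calibration, and I corrected for it. Closing the grip gave about 6 N of upward force on every grasp, including those taken 3 mm higher. Nothing slipped or tilted.

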